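# Strip the jar lane for a change of jar size

### The arm

A 6-joint arm with a two-finger parallel gripper is mounted at the origin on the work surface. World frame = base frame: x ahead of the robot, y to its left, z up, the work surface at z = 0. Lengths are in m, angles in rad, forces in N, time in s.
With the tool pointing down it reaches from about 0.3 to 0.775 m from the base axis. Payload 14.6 kg.
Tool frame: the origin (TCP) lies midway between the tips of the shut fingers; the grasp point (between the pads) lies 19 mm behind it (ctrl.tcp_to_grasp is the distance from the TCP to the grasp point, in m); x points along the fingers, y is the direction in which the jaws open and shut, and the axes are right-handed (so a half turn about x gives the same grasp; the last joint's range is limited). The gripper opens to 94 mm and grips with 3 to 60 N. Pads are 16 mm wide; open, the fingers measure 119 mm over their backs; the gripper's body (75 mm by 177 mm) begins 78 mm behind the grasp point.
Start: joints at [1.113, 0.3, 1.521, -0, 1.321, -0.067], TCP at [0.21, 0.509, 0.205] pointing down, gripper open.
Joint ranges: [-3.03, 3.03], [-0.79, 2.21], [0.23, 2.52], [-1.04, 4.18], [0, 3.07], [-2.55, 2.55]. Speed limits (rad/s): [2.22, 2.22, 2.57, 3.14, 3.14, 3.14].

### API

Orientations are given as [roll, pitch, yaw] about the fixed x, y, z axes, in that order (R = Rz(yaw) Ry(pitch) Rx(roll)).
In Python, from station import ctrl gives the robot as it stands.
- The arm moves only by the tool jog_arm, never from a script. Its argument "rows" is one flat list of numbers, 7 for each row, row after row: the shift along the world's x, y, z in m, then the turn, a rotation vector about the world's x, y, z in degrees, then the closure, from 0 (fully open) to 1 (shut). A call has 1 to 8 rows; each row shifts and turns the commanded pose from where the row before left it; what a row does not reach is not made up. A row lasts 1/12 s, in which the tool goes at most 41.7 mm and 7.16 degrees, less where a joint would pass 70% of its speed; a pose out of reach is approached as far as the arm can. A call with a gripper value outside its range is refused whole. The fingers move at their own pace and stop on an object; "squeeze" is the grip in N (left out, the last holds). Time passes only in rows, so rows that do not move let the fingers close. It gives the time, the measured TCP pose, the force and the opening at its end, in the units of the state.
- ctrl.get_obs(): the state, without advancing time (a new reading comes with each control period).
- ctrl.camera(name): name is "scene" or "top" or "wrist"; returns (picture, depth): 400x640x3 uint8, red, green, blue; 400x640 float32, m along the optical axis (not along the pixel's ray), 0 where there is no reading.
- ctrl.camera_model(name): a dict with "K" (3x3 intrinsics, pixels), "extrinsics" (4x4, takes a point from camera to world coordinates). Camera axes: x right, y down, z forward; pixel columns grow to the right and rows downward; lengths in m; the calibration is good to about 2 mm. A picture is of the moment at which its call begins: read the wrist's pose just before it. camera_model takes no time and is no camera call; for the wrist camera it gives the pose at the moment of the call.
- ctrl.hand_in(): hands the job in, once; it reports no verdict.
The state is a dict: "time_s": time; "qpos": joint angles; "joint_vel": joint speeds; "tau": joint torques, N m; "ee_pos": TCP position; "eef_rot": TCP orientation; "force": force on the tool from outside, world axes, zero at the start; "moment": the same for the moment, N m; "grip_width": finger opening in m.
Only numpy, scipy, OpenCV 4.12 (cv2) and the standard library are available. Lean on these libraries where they do the work, as an engineer would, in place of code of your own. Each camera call takes 0.05 s, during which the arm holds its last target.

### The job

The packing bench is changing to another jar size: strip the jar lane of its guide bar and green jar spacer. First snap the guide bar forward out of its two spring clips and lay it flat in the grey tray; then pull the red index plunger up and twist it a quarter turn so that it stays latched open, slide the spacer out forward from under the plunger's bridge, and lay it flat, right way up, on the tray floor beside the bar. Set both parts down gently rather than dropping them, and leave the jars, lids and wrench where they are.

Things in the scene. Friction and masses are not known exactly. Their poses are not given: they have to be found in the camera images.
- fixture: jar lane, bolted down: aluminium base plate 230 x 230 x 12 mm with blue posts, guides and bridge. Origin: centre of its underside, on the bench. x runs from its front (clip) edge to its rear (plunger) edge, z up; the front faces the robot within about 12 degrees. Blue side guides, top at z 26 mm, at y +-69, x -50 to +35 mm, beside the spacer
- clip_left (a point): left (+y) sprung C-clip on a blue post (24 mm wide in y, behind the bar, top at z 78 mm); this point is on the axis of the clipped bar, fixture (-90, +80, 62) mm. Two sprung steel jaws over and under the bar, reaching 14 mm in front of its axis, open to the front (-x). The bar cannot come out upward or endways
- clip_right (a point): right (-y) sprung C-clip on a blue post (24 mm wide in y, behind the bar, top at z 78 mm); this point is on the axis of the clipped bar, fixture (-90, -80, 62) mm. Two sprung steel jaws over and under the bar, reaching 14 mm in front of its axis, open to the front (-x). The bar cannot come out upward or endways
- bridge (a point): centre of the top of the blue bridge over the spacer's tongue, fixture (75, 0, 40) mm: 44 mm (x) x 82 mm (y), underside at z 28 mm; the plunger stands on it. Axes as the fixture's
- bar: guide bar: aluminium, 18 mm diameter, 230 mm over its square orange end blocks (34 x 34, 18 mm long); 0.2 kg. Origin: middle of its axis; y along it. Starts in the clips: axis along fixture y at x -90, z 62 mm; clear beside it for 55 mm between the clips (y +-65), down to z 26. A straight forward pull (-x) of 7 to 16 N at its middle frees it within 15 mm. On the tray floor its origin is 21 mm up
- spacer: jar spacer: green toothed plate 14 mm thick, 120 mm wide (y), x -60 to +35 mm, and a 50 mm wide rear tongue to x +100; 0.3 kg. Origin on its underside. Starts on the base plate (underside z 12 mm), origin and axes as the fixture's. The plunger's pin sits in its tongue at x 75. Pin up, it slides forward (-x), clear of the bridge after 50 mm, then lifts; the clipped bar blocks its grip's way
- spacer_grip (a point): middle of the pinching part of the spacer's black upright grip: a block 46 mm long (x) x 16 mm thick (y) standing on the plate, top 59 mm above the spacer's underside; this point is 45 mm above the underside, 2 mm behind the spacer's origin. Axes as the spacer's
- plunger (a joint): lift of the red index plunger, m: 0 down (spacer pinned), 0.011 pin clear of the spacer, 0.014 when it rests latched, 0.019 upper stop. Its spring pulls it back down with 3 N at the bottom, 7.5 N at the top
- plunger_twist (a joint): twist of the plunger about its upright axis, rad: 0 when down (a slot keeps it there, with a little play); once pulled up 15 mm or more it may be twisted either way up to 1.65; let go when twisted by about 1.2 to 1.6 it rests on top of its bushing, latched open
- plunger_grip (a point): middle of the plunger's red wing grip (48 mm long x 12 mm thick x 30 mm high), on the plunger's axis; fixture x 75, y 0, 80 mm above the bench when down; the wing's top is 14 mm above this point. Site's x axis runs along the wing, y across it (parallel to the fixture's when down); it moves and turns with the plunger
- tray: open grey tray, fixed: 280 (x) x 280 (y) x 32 mm high, walls and floor 4 mm thick. Origin: centre of its underside, on the bench. Room for the bar along y in one half and the spacer in the other
- tomato_jar: glass jar of tomatoes, 86 mm diameter, 125 mm high, origin under its centre; just a bystander, leave it alone
- olive_jar: glass jar of olives, 86 mm diameter, 125 mm high, origin under its centre; just a bystander, leave it alone
- tomato_jar2: glass jar of tomatoes, 74 mm diameter, 100 mm high, origin under its centre; just a bystander, leave it alone
- olive_jar2: glass jar of olives, 74 mm diameter, 100 mm high, origin under its centre; just a bystander, leave it alone
- lid_stack: stack of gold lids, 44 mm diameter, 28 mm high, origin under its centre; just a bystander, leave it alone
- wrench: steel wrench 180 mm long lying between lane and tray; just a bystander, leave it alone
- jar_lid: single gold lid, 72 mm diameter, 11 mm high, origin under its centre; just a bystander, leave it alone
There are look-alikes about, which are no part of the job. Of the things like the spacer, leave any that is pink or purple; of the rest the larger one is meant.

How it is judged:
By the outcome, as a careful person would: the job done as asked, in the order asked, and still so for the second after the job is handed in, with the robot touching nothing.
It also fails if it takes over 72 s, if anything falls off the work surface, if the arm or the gripper's body presses on something with over 40 N, if the wrist force passes 120 N, or if a joint passes its speed limit or range.

## Working session

There is one attempt and no reset: what is moved stays moved. The work goes in short steps, Python scripts to look and compute and a tool call to move; the robot and the scene stay as the last step left them, time stands still between calls to the robot, and variables do not carry over. Pictures are saved under pics/ and viewed, and the job is handed in when it is done.

Besides the shell and the picture viewer there is one more tool, called after "Request:" as name(argument=value, ...) on one line, values as JSON. jog_arm: Moves the arm, as the interface text tells. Its arguments: {"type":"object","properties":{"rows":{"type":"array"},"squeeze":{"type":"number"}},"required":["rows"]}

```bash
ls; mkdir -p pics
python3 - <<'E'
from station import ctrl
import cv2
o=ctrl.get_obs()
print({k:o[k] for k in ('time_s','ee_pos','eef_rot','force','grip_width')}, ctrl.tcp_to_grasp)
import numpy as np
for n in ('scene','top','wrist'):
    m=ctrl.camera_model(n)
    p,d=ctrl.camera(n)
    cv2.imwrite(f'pics/{n}0.png',p[:,:,::-1]); np.savez(f'pics/{n}0.npz',p=p,d=d,K=m['K'],E=m['extrinsics'])
    print(n,np.round(m['extrinsics'],3).tolist(),m['K'][0][0])
E
```

```text
pics
{'time_s': 0.0, 'ee_pos': array([0.20940563, 0.50830264, 0.2048682 ]), 'eef_rot': array([-1.66049274,  1.56965047, -2.05133411]), 'force': array([ 0.13648779, -0.12768038,  0.60959162]), 'grip_width': 0.0938758175955939} 0.0188
scene [[-0.056, 0.829, -0.556, 1.133], [0.998, 0.044, -0.036, 0.034], [-0.005, -0.558, -0.83, 1.047], [0.0, 0.0, 0.0, 1.0]] 415.5045078184692
top [[-0.002, -0.983, 0.181, 0.25], [-1.0, 0.004, 0.01, 0.01], [-0.011, -0.181, -0.983, 1.383], [0.0, 0.0, 0.0, 1.0]] 372.2438703071963
wrist [[0.382, 0.89, 0.25, 0.136], [0.924, -0.368, -0.104, 0.539], [-0.0, 0.271, -0.963, 0.383], [0.0, 0.0, 0.0, 1.0]] 312.1487837610123
```

View pics/scene0.png

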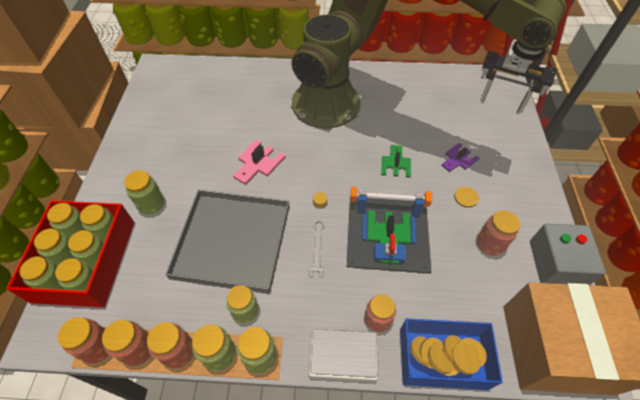

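View pics/top0.png

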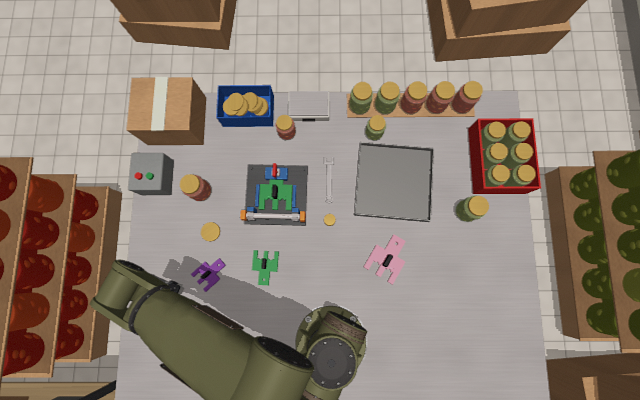

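View pics/wrist0.png

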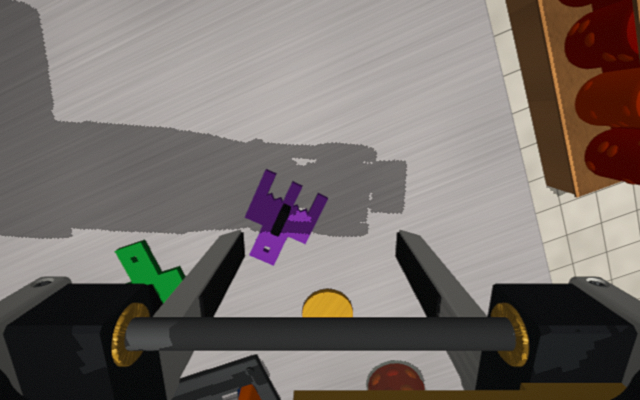

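The scene view shows the fixture around (390,235), with orange bar ends at (354,197) and (428,198), and the tray around (230,240). A small green look-alike lies on the bench at (397,160). In the top view the fixture is at (277,195), the tray at (394,182), and the wrench between them at (329,180). Next I'll measure these.

```bash
cat > h.py <<'E'
import numpy as np, cv2
def load(f): 
    z=np.load(f); return z['p'],z['d'],z['K'],z['E']
def ray(u,v,K,E,z):
    d=E[:3,:3]@np.linalg.solve(K,[u,v,1.]); o=E[:3,3]; return o+d*(z-o[2])/d[2]
def cloud(d,K,E):
    v,u=np.mgrid[:d.shape[0],:d.shape[1]]
    P=np.stack([(u-K[0,2])/K[0,0]*d,(v-K[1,2])/K[1,1]*d,d],-1)
    return P@E[:3,:3].T+E[:3,3]
E
python3 - <<'E'
from h import *
for n in ('top','scene'):
    p,d,K,E=load(f'pics/{n}0.npz'); P=cloud(d,K,E)
    hsv=cv2.cvtColor(p,cv2.COLOR_RGB2HSV); H,S,V=cv2.split(hsv)
    X=P
    reg=(X[...,0]>.3)&(X[...,0]<.8)&(abs(X[...,1])<.45)&(X[...,2]<.15)&(d>0)
    def blobs(m,name,amin=8):
        k,l,st,c=cv2.connectedComponentsWithStats((m&reg).astype(np.uint8))
        for i in range(1,k):
            if st[i,4]>=amin:
                q=X[l==i]; print(n,name,st[i,4],np.round(c[i],1),'med',np.round(np.median(q,0),3),'min',np.round(np.percentile(q,3,axis=0),3),'max',np.round(np.percentile(q,97,axis=0),3))
    blobs((H>=5)&(H<=15)&(S>180)&(V>120),'orange')
    blobs(((H<4)|(H>175))&(S>180)&(V>120),'red')
    blobs((H>50)&(H<80)&(S>120),'green')
    blobs((H>100)&(H<125)&(S>120),'blue')
    # tray: gray pixels region
    m=(S<40)&(V>60)&(V<125)&reg
    blobs(m,'grey',300)
    k,l,st,c=cv2.connectedComponentsWithStats(m.astype(np.uint8))
    for i in range(1,k):
        if st[i,4]>1000:
            cs=max(cv2.findContours((l==i).astype(np.uint8),0,1)[0],key=cv2.contourArea)
            b=cv2.boxPoints(cv2.minAreaRect(cs)); a=cv2.approxPolyDP(cs,8,True)[:,0]
            for u,v in a: print('   px',u,v,'z32',np.round(ray(u,v,K,E,.032),3),'z12',np.round(ray(u,v,K,E,.012),3))
E
```

```text
top orange 29 [243.6 214.8] med [0.441 0.304 0.075] min [0.426 0.302 0.066] max [0.454 0.314 0.079]
top orange 24 [302.4 216.2] med [0.437 0.096 0.077] min [0.42  0.09  0.055] max [0.45  0.105 0.081]
top red 35 [274.1 169.7] med [0.601 0.198 0.091] min [0.582 0.195 0.086] max [0.622 0.202 0.096]
top green 649 [275.1 193.9] med [0.526 0.199 0.026] min [0.473 0.146 0.018] max [0.576 0.259 0.032]
top green 19 [255.4 252.9] med [0.309 0.273 0.01 ] min [0.302 0.266 0.001] max [0.316 0.278 0.013]
top green 15 [265.8 253.3] med [0.309 0.233 0.01 ] min [0.301 0.229 0.005] max [0.316 0.239 0.016]
top green 14 [276.3 253.4] med [0.309 0.196 0.008] min [0.301 0.19  0.002] max [0.313 0.2   0.015]
top blue 187 [276.5 173.6] med [0.6   0.184 0.039] min [0.582 0.16  0.018] max [0.625 0.239 0.045]
top blue 77 [257.  195.1] med [0.522 0.27  0.024] min [0.485 0.265 0.015] max [0.562 0.276 0.029]
top blue 110 [294.1 200.2] med [0.501 0.131 0.026] min [0.454 0.112 0.013] max [0.557 0.139 0.081]
top blue 40 [251.4 209.1] med [0.463 0.278 0.075] min [0.457 0.272 0.021] max [0.469 0.294 0.081]
top grey 877
[... 2628 characters left out ...]
 269 286 z32 [ 0.723 -0.116  0.032] z12 [ 0.714 -0.119  0.012]
   px 247 285 z32 [ 0.723 -0.174  0.032] z12 [ 0.715 -0.178  0.012]
   px 269 293 z32 [ 0.742 -0.114  0.032] z12 [ 0.734 -0.117  0.012]
   px 287 201 z32 [ 0.456 -0.095  0.032] z12 [ 0.442 -0.097  0.012]
   px 350 202 z32 [0.449 0.09  0.032] z12 [0.436 0.092 0.012]
   px 347 267 z32 [0.658 0.085 0.032] z12 [0.649 0.086 0.012]
   px 430 273 z32 [0.663 0.303 0.032] z12 [0.654 0.309 0.012]
   px 426 208 z32 [0.459 0.311 0.032] z12 [0.445 0.317 0.012]
   px 406 262 z32 [0.635 0.242 0.032] z12 [0.625 0.246 0.012]
   px 373 261 z32 [0.637 0.154 0.032] z12 [0.627 0.157 0.012]
   px 357 197 z32 [0.43  0.111 0.032] z12 [0.417 0.112 0.012]
```

The measurements agree with each other: fixture origin about (0.537, 0.201), yaw about -1.7°, and tray about (0.587, -0.243), yaw about -4°. I'll move to a wrist viewpoint over the lane to refine them.

Request:
jog_arm(rows=[0.023, -0.028, 0.003, 0, 0, -4.95, 0, 0.023, -0.028, 0.003, 0, 0, -4.95, 0, 0.023, -0.028, 0.003, 0, 0, -4.95, 0, 0.023, -0.028, 0.003, 0, 0, -4.95, 0, 0.023, -0.028, 0.003, 0, 0, -4.95, 0, 0.023, -0.028, 0.003, 0, 0, -4.95, 0, 0.023, -0.028, 0.003, 0, 0, -4.95, 0])

```text
time_s: 0.73
ee_pos: [0.3712, 0.311, 0.2265]
eef_rot: [-1.699, 1.571, -2.698]
force: [0.5, 0.6, 0.5]
grip_width: 0.0938
```

Request:
jog_arm(rows=[0.023, -0.028, 0.003, 0, 0, -4.95, 0, 0.023, -0.028, 0.003, 0, 0, -4.95, 0, 0.023, -0.028, 0.003, 0, 0, -4.95, 0, 0.023, -0.028, 0.003, 0, 0, -4.95, 0, 0.023, -0.028, 0.003, 0, 0, -4.95, 0, 0.023, -0.028, 0.003, 0, 0, -4.95, 0, 0.023, -0.028, 0.003, 0, 0, -4.95, 0, 0, 0, 0, 0, 0, 0, 0])

```text
time_s: 1.4
ee_pos: [0.5341, 0.1123, 0.2472]
eef_rot: [0.191, 1.57, -1.419]
force: [0.3, -0.0, -0.0]
grip_width: 0.094
```

```bash
cat > snap.py <<'E'
import sys
from station import ctrl
from h import *
from scipy.spatial.transform import Rotation as R
def tool(o):
    r=R.from_euler('xyz',o['eef_rot']).as_matrix(); return r
def show():
    o=ctrl.get_obs(); r=tool(o); j=r[:,1]
    print('t',round(o['time_s'],2),'tcp',np.round(o['ee_pos'],4),'toolx',np.round(r[:,0],3),'jaw',np.round(j,3),'deg',round(np.degrees(np.arctan2(j[1],j[0])),2),'F',np.round(o['force'],1),'w',round(o['grip_width'],4),'q',np.round(o['qpos'],2))
def snap(n,f):
    m=ctrl.camera_model(n); p,d=ctrl.camera(n)
    cv2.imwrite(f'pics/{f}.png',p[:,:,::-1]); np.savez(f'pics/{f}.npz',p=p,d=d,K=m['K'],E=m['extrinsics'])
if __name__=='__main__':
    show()
    for a in sys.argv[1:]:
        n,f=a.split(':'); snap(n,f)
E
python3 snap.py wrist:w1
```

```text
t 1.4 tcp [0.5341 0.1123 0.2472] toolx [ 0.    -0.001 -1.   ] jaw [ 0.999 -0.039  0.   ] deg -2.24 F [ 0.3 -0.  -0. ] w 0.094 q [ 0.14  0.26  1.47 -0.    1.41  0.18]
```

View pics/w1.png

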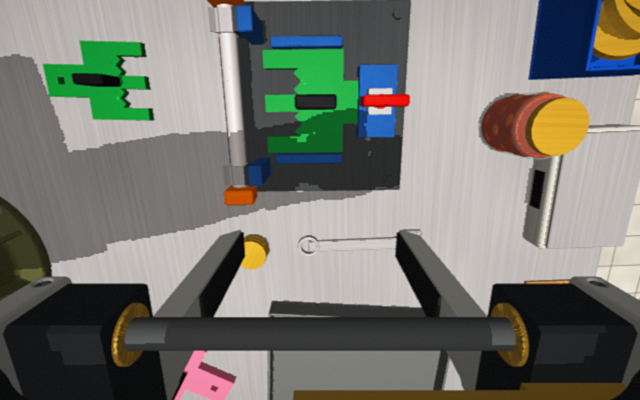

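The wrist view shows the whole lane. The bar runs along column ~230, the spacer grip is at (315,101), the red wing at (385,100), and the side guides at (307,42) and (309,158). Next I'll measure from it.

Run:
```python
from h import *
p,d,K,E=load('pics/w1.npz'); H,S,V=cv2.split(cv2.cvtColor(p,cv2.COLOR_RGB2HSV)); P=cloud(d,K,E)
def rect(m,name,z,amin=40,roi=(0,0,640,230)):
    M=np.zeros(m.shape,np.uint8); x0,y0,x1,y1=roi; M[y0:y1,x0:x1]=m[y0:y1,x0:x1]
    k,l,st,c=cv2.connectedComponentsWithStats(M)
    for i in range(1,k):
        if st[i,4]<amin: continue
        cs=max(cv2.findContours((l==i).astype(np.uint8),0,1)[0],key=cv2.contourArea)
        W=np.array([ray(u,v,K,E,z)[:2] for u,v in cs[:,0]]); r=cv2.minAreaRect((W*1000).astype(np.float32))
        print(name,st[i,4],np.round(c[i]),'c',np.round(r[0],1),'size',np.round(r[1],1),'ang',round(r[2],2),'depthz',np.round(np.percentile(P[l==i][:,2],[5,50,95]),3))
bl=(H>100)&(H<130)&(S>120)
rect(bl,'blue26',.026,100,(250,25,350,175))
rect(bl,'bridge40',.040,100,(355,50,420,150))
red=((H<4)|(H>175))&(S>200)
rect(red,'wing94',.094,40,(355,80,420,120))
rect((V<70)&(S<80),'grip71',.071,40,(285,90,345,115))
rect((H>50)&(H<80)&(S>120),'spacer26',.026,300,(255,40,370,160))
rect((H>5)&(H<15)&(S>180),'orange79',.079,30,(200,0,270,210))
# base plate right edge: plate extents
rect((S<60)&(V<110),'plate12',.012,2000,(200,0,415,200))
# bar: bright highest z along column
for v in range(25,160,15):
    row=P[v,215:250,2]; u=np.where(row>.055)[0]+215
    if len(u): 
        a,b=ray(u.min()-.5,v,K,E,.062),ray(u.max()+.5,v,K,E,.062); print(v,u.min(),u.max(),np.round((a+b)[:2]/2,4),round(float(b[0]-a[0]),4))
```

```text
blue26 251 [256.  34.] c [466.5 281.2] size [18.8 15.3] ang 87.69 depthz [0.017 0.042 0.077]
blue26 902 [306.  41.] c [523.6 271. ] size [13.2 83.8] ang 88.73 depthz [0.019 0.025 0.026]
blue26 697 [309. 158.] c [519.8 135.4] size [12.8 83.6] ang 87.69 depthz [0.015 0.025 0.026]
blue26 319 [260. 167.] c [456.4 127.5] size [20.8 26.4] ang 87.69 depthz [0.019 0.061 0.077]
bridge40 1990 [376. 100.] c [603.5 200.6] size [82.3 46.7] ang 88.25 depthz [0.036 0.039 0.04 ]
wing94 532 [385. 100.] c [602.5 199.9] size [12.1 47.7] ang 89.25 depthz [0.09  0.093 0.094]
grip71 527 [316. 101.] c [532.3 202.7] size [13.4 42.4] ang 87.69 depthz [0.068 0.07  0.071]
spacer26 6615 [313.  99.] c [526.6 203.2] size [120.9 113.9] ang 88.25 depthz [0.023 0.025 0.026]
orange79 146 [226.   2.] c [449. 298.] size [ 5.2 35. ] ang 87.69 depthz [0.056 0.068 0.074]
orange79 533 [240. 196.] c [441.6 103.5] size [21.4 37.2] ang 87.69 depthz [0.059 0.077 0.079]
plate12 17661 [324.  90.] c [538.2 202.4] size [229.2 210.9] ang 88.28 depthz [0.01  0.011 0.013]
25 215 249 [0.4484 0.2827] 0.0365
40 220 236 [0.4425 0.2687] 0.018
55 221 237 [0.4418 0.2542] 0.0182
70 217 238 [0.4384 0.2393] 0.0238
85 224 240 [0.4415 0.2239] 0.0186
100 225 241 [0.4408 0.2083] 0.0189
115 226 242 [0.4401 0.1922] 0.0191
130 221 243 [0.4359 0.1759] 0.0262
145 229 244 [0.4391 0.1588] 0.0184
```

Request:
jog_arm(rows=[-0.0157, 0.0155, -0.02, 0, 0, 0.45, 0.5, -0.0157, 0.0155, -0.02, 0, 0, 0, 0.5, -0.0157, 0.0155, -0.02, 0, 0, 0, 0.5, -0.0157, 0.0155, -0.02, 0, 0, 0, 0.5, -0.0157, 0.0155, -0.02, 0, 0, 0, 0.5, -0.0157, 0.0155, -0.02, 0, 0, 0, 0.5, 0, 0, 0, 0, 0, 0, 0.5, 0, 0, 0, 0, 0, 0, 0.5])

```text
time_s: 2.12
ee_pos: [0.4362, 0.2103, 0.1271]
eef_rot: [-1.184, 1.569, -2.773]
force: [0.5, -0.5, 1.5]
grip_width: 0.0473
```

```bash
python3 snap.py wrist:w2
```

```text
t 2.12 tcp [0.4362 0.2103 0.1271] toolx [-0.001 -0.001 -1.   ] jaw [ 1.    -0.019 -0.001] deg -1.06 F [ 0.5 -0.5  1.5] w 0.0473 q [0.37 0.24 1.79 0.   1.11 0.39]
```

View pics/w2.png

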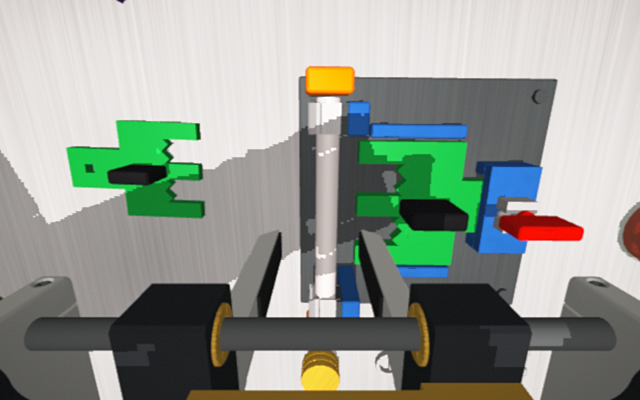

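The bar, around column 323, sits centred between the fingers. I'll go down to it.

Request:
jog_arm(rows=[0.001, -0.0015, -0.02, 0, 0, -0.35, 0.5, 0.001, -0.0015, -0.02, 0, 0, -0.35, 0.5, 0.001, -0.0015, -0.02, 0, 0, 0, 0.5, 0, 0, -0.016, 0, 0, 0, 0.5, 0, 0, 0, 0, 0, 0, 0.5], squeeze=40)

```text
time_s: 2.58
ee_pos: [0.44, 0.2041, 0.0498]
eef_rot: [-1.165, 1.568, -2.77]
force: [0.0, 0.3, 0.0]
grip_width: 0.047
```

Request:
jog_arm(rows=[0, 0, 0, 0, 0, 0, 1, 0, 0, 0, 0, 0, 0, 1, 0, 0, 0, 0, 0, 0, 1, 0, 0, 0, 0, 0, 0, 1, 0, 0, 0, 0, 0, 0, 1, 0, 0, 0, 0, 0, 0, 1], squeeze=40)

```text
time_s: 3.08
ee_pos: [0.4409, 0.2052, 0.0521]
eef_rot: [1.879, 1.569, 0.274]
force: [2.7, -0.4, 1.1]
grip_width: 0.017
```

```bash
python3 snap.py wrist:w3
```

```text
t 3.08 tcp [0.4409 0.2052 0.0521] toolx [ 0.002  0.    -1.   ] jaw [ 0.999 -0.034  0.002] deg -1.94 F [ 2.7 -0.4  1.1] w 0.017 q [ 0.36  0.35  1.85 -0.    0.94  0.39]
```

View pics/w3.png

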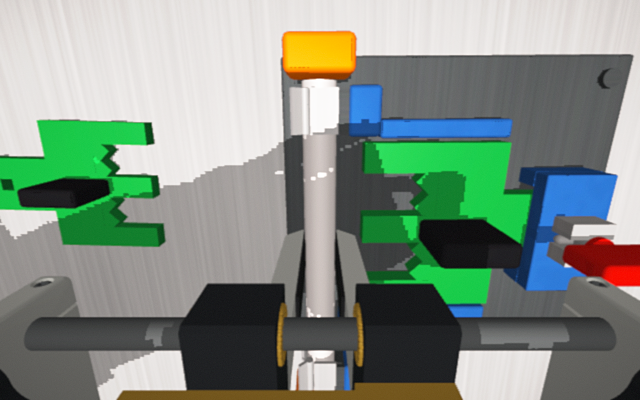

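The bar is gripped, with the opening at 17 mm on an 18 mm bar. I'll pull it forward along the fixture's -x.

Request:
jog_arm(rows=[-0.004, 0.0001, 0, 0, 0, 0, 1, -0.005, 0.0002, 0, 0, 0, 0, 1, -0.006, 0.0002, 0, 0, 0, 0, 1, -0.006, 0.0002, 0, 0, 0, 0, 1, -0.008, 0.0002, 0, 0, 0, 0, 1, -0.01, 0.0003, 0, 0, 0, 0, 1, -0.01, 0.0003, 0, 0, 0, 0, 1, 0, 0, 0, 0, 0, 0, 1], squeeze=45)

```text
time_s: 3.8
ee_pos: [0.3892, 0.2065, 0.0512]
eef_rot: [-1.202, 1.569, -2.806]
force: [-0.0, -0.2, -1.9]
grip_width: 0.0166
```

```bash
python3 snap.py wrist:w4
```

```text
t 3.8 tcp [0.3892 0.2065 0.0512] toolx [-0.001 -0.    -1.   ] jaw [ 0.999 -0.033 -0.001] deg -1.9 F [-0.  -0.2 -1.9] w 0.0166 q [0.4  0.27 1.97 0.   0.91 0.44]
```

View pics/w4.png

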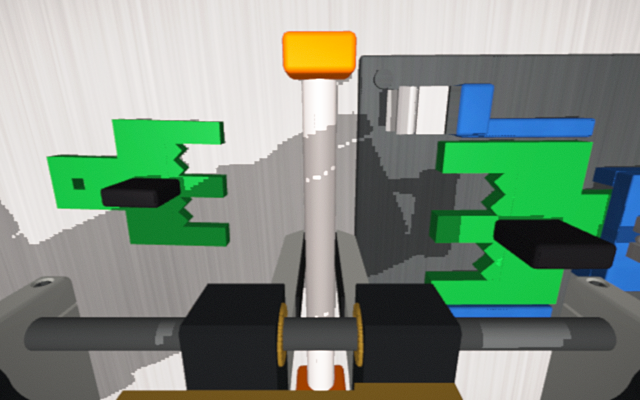

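The bar is out and still straight in the grip. Before carrying it I'll refine the tray pose using both fixed views.

Run:
```python
from h import *
for n,roi in (('top',(345,135,440,228)),('scene',(160,180,295,300))):
    p,d,K,E=load(f'pics/{n}0.npz'); g=cv2.cvtColor(p,cv2.COLOR_RGB2GRAY); x0,y0,x1,y1=roi
    S=cv2.cvtColor(p,cv2.COLOR_RGB2HSV)[...,1]
    m=np.zeros(g.shape,np.uint8); m[y0:y1,x0:x1]=(g[y0:y1,x0:x1]<135)
    k,l,st,c=cv2.connectedComponentsWithStats(m); i=1+np.argmax(st[1:,4])
    cs=max(cv2.findContours((l==i).astype(np.uint8),0,1)[0],key=cv2.contourArea)
    W=np.array([ray(u,v,K,E,.032)[:2] for u,v in cs[:,0]],np.float32)*1000
    r=cv2.minAreaRect(W); print(n,st[i],r)
    print(np.round(cv2.boxPoints(r)))
    hull=cv2.approxPolyDP(cv2.convexHull(W),15,True)[:,0]; print(np.round(hull).tolist(), np.round(hull.mean(0)))
```

```text
top [ 353  143   81   79 3856] ((573.1268920898438, -239.98858642578125), (284.2804870605469, 284.8380126953125), 84.55522155761719)
[[ 418. -368.]
 [ 701. -395.]
 [ 728. -112.]
 [ 445.  -85.]]
[[721.0, -113.0], [449.0, -86.0], [422.0, -362.0], [696.0, -392.0]] [ 572. -238.]
scene [ 166  190  124  110 9412] ((595.4017333984375, -240.18287658691406), (285.1747131347656, 311.56378173828125), 84.44326782226562)
[[ 427. -367.]
 [ 737. -397.]
 [ 764. -113.]
 [ 454.  -83.]]
[[430.0, -366.0], [712.0, -387.0], [760.0, -158.0], [744.0, -116.0], [455.0, -92.0]] [ 620. -224.]
```

Request:
jog_arm(rows=[0, 0, 0.02, 0, 0, 0, 1, 0, -0.005, 0.03, 0, 0, 0, 1, 0.005, -0.03, 0.03, 0, 0, 0, 1, 0.01, -0.038, 0.02, 0, 0, 0, 1, 0.01, -0.038, 0, 0, 0, 0, 1, 0.01, -0.038, 0, 0, 0, -0.5, 1, 0.01, -0.038, 0, 0, 0, -0.5, 1, 0.01, -0.038, 0, 0, 0, -0.5, 1])

```text
time_s: 4.52
ee_pos: [0.4459, -0.0177, 0.15]
eef_rot: [1.474, 1.57, -0.157]
force: [0.3, 1.5, -2.4]
grip_width: 0.0169
```

Request:
jog_arm(rows=[0.0048, -0.0355, 0, 0, 0, -0.35, 1, 0.0048, -0.0355, 0, 0, 0, -0.35, 1, 0.0048, -0.0355, 0, 0, 0, -0.35, 1, 0.0048, -0.0355, 0, 0, 0, -0.35, 1, 0.0048, -0.0355, 0, 0, 0, -0.35, 1, 0.0048, -0.0355, 0, 0, 0, -0.35, 1, 0, 0, 0, 0, 0, 0, 1, 0, 0, 0, 0, 0, 0, 1])

```text
time_s: 5.18
ee_pos: [0.4742, -0.23, 0.1491]
eef_rot: [-2.004, 1.57, 2.609]
force: [0.0, 1.5, -2.9]
grip_width: 0.0171
```

```bash
python3 snap.py wrist:w5 scene:s5
```

```text
t 5.18 tcp [ 0.4742 -0.23    0.1491] toolx [-0.001  0.    -1.   ] jaw [ 0.995 -0.099 -0.001] deg -5.68 F [ 0.   1.5 -2.9] w 0.0171 q [-0.52  0.3   1.65  0.    1.19 -0.42]
```

View pics/w5.png

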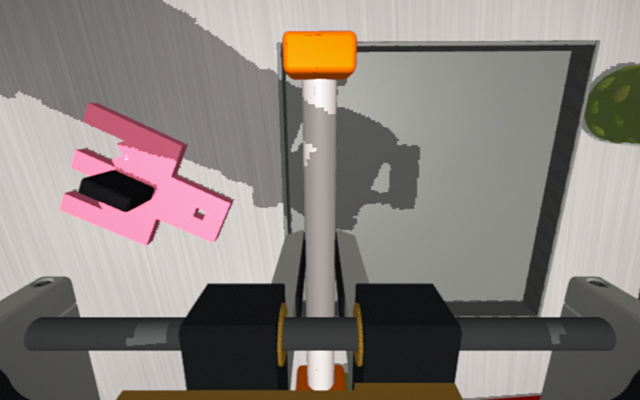

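View pics/s5.png

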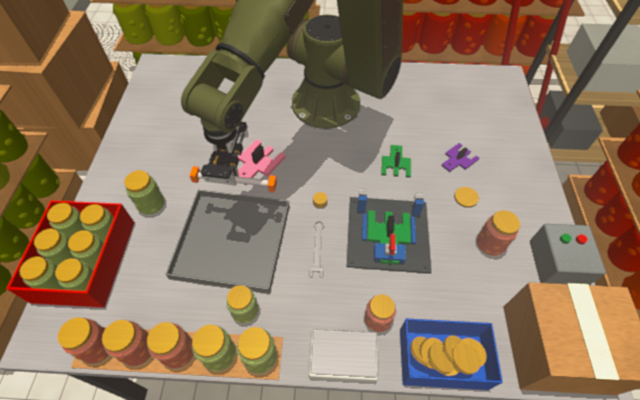

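In the wrist view the tray rim's left (+y, rear) corner is at about (598,41). The +y edge lies along row ~43, and the front rim is near column ~281-289. I'll turn these pixels into positions.

Run:
```python
from h import *
p,d,K,E=load('pics/w5.npz'); 
cv2.imwrite('pics/w5z.png',cv2.resize(p[20:240,250:300,::-1],None,fx=4,fy=2.6,interpolation=cv2.INTER_NEAREST))
P=cloud(d,K,E)
for u,v in ((598,41),(586,60),(545,317),(380,43),(278,42),(281,80),(284,160),(286,230)):
    print(u,v,np.round(ray(u,v,K,E,.032),4))
for v in (100,140,180,220): print(v,[(u,round(float(P[v,u,2]),3)) for u in range(268,300,2)])
print([(v,round(float(P[v,450,2]),3)) for v in range(34,60,2)])
for v in (100,200): print(v,[(u,round(float(P[v,u,2]),3)) for u in range(540,600,3)])
```

```text
598 41 [ 0.7251 -0.1163  0.032 ]
586 60 [ 0.7168 -0.1307  0.032 ]
545 317 [ 0.7057 -0.3913  0.032 ]
380 43 [ 0.5387 -0.0991  0.032 ]
278 42 [ 0.4513 -0.0895  0.032 ]
281 80 [ 0.4498 -0.1202  0.032 ]
284 160 [ 0.4431 -0.1911  0.032 ]
286 230 [ 0.4358 -0.2617  0.032 ]
100 [(268, -0.002), (270, -0.002), (272, -0.002), (274, -0.001), (276, -0.002), (278, -0.0), (280, 0.031), (282, 0.031), (284, 0.019), (286, 0.002), (288, 0.003), (290, 0.003), (292, 0.002), (294, 0.003), (296, 0.005), (298, 0.002)]
140 [(268, -0.002), (270, -0.001), (272, -0.001), (274, -0.0), (276, -0.002), (278, -0.002), (280, 0.03), (282, 0.031), (284, 0.03), (286, 0.013), (288, 0.003), (290, 0.002), (292, 0.003), (294, 0.004), (296, 0.002), (298, 0.002)]
180 [(268, -0.002), (270, -0.001), (272, -0.001), (274, 0.0), (276, -0.0), (278, -0.0), (280, -0.001), (282, 0.03), (284, 0.031), (286, 0.025), (288, 0.007), (290, 0.004), (292, 0.003), (294, 0.003), (296, 0.002), (298, 0.002)]
220 [(268, -0.001), (270, -0.002), (272, -0.001), (274, -0.001), (276, -0.0), (278, -0.001), (280, -0.0), (282, -0.002), (284, 0.032), (286, 0.031), (288, 0.021), (290, 0.004), (292, 0.004), (294, 0.003), (296, 0.002), (298, 0.002)]
[(34, -0.001), (36, -0.001), (38, -0.001), (40, -0.001), (42, 0.03), (44, 0.03), (46, 0.029), (48, 0.02), (50, 0.009), (52, 0.003), (54, 0.002), (56, 0.003), (58, 0.003)]
100 [(540, 0.003), (543, 0.002), (546, 0.002), (549, 0.004), (552, 0.003), (555, 0.002), (558, 0.002), (561, 0.003), (564, 0.008), (567, 0.011), (570, 0.015), (573, 0.018), (576, 0.023), (579, 0.027), (582, 0.031), (585, 0.032), (588, 0.009), (591, 0.012), (594, 0.018), (597, 0.02)]
200 [(540, 0.003), (543, 0.005), (546, 0.009), (549, 0.014), (552, 0.018), (555, 0.023), (558, 0.025), (561, 0.029), (564, 0.03), (567, -0.001), (570, -0.001), (573, -0.0), (576, 0.0), (579, -0.001), (582, -0.002), (585, -0.002), (588, -0.001), (591, -0.001), (594, -0.002), (597, -0.0)]
```

View pics/w5z.png

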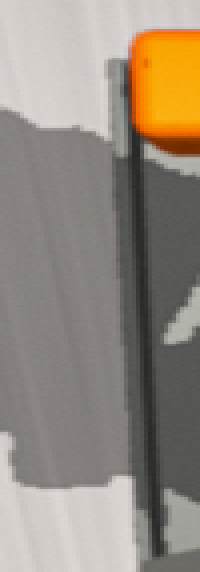

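Tray centre comes out at about (0.5765, -0.2415), yaw -5.4°, and the corner checks give a 277 mm side against 280 mm nominal. The bar will sit near tray x = -100 mm. Now I'll lower it.

Request:
jog_arm(rows=[0.003, 0, -0.03, 0, 0, 0.2, 1, 0, 0, -0.03, 0, 0, 0, 1, 0, 0, -0.03, 0, 0, 0, 1, 0, 0, -0.025, 0, 0, 0, 1, 0, 0, -0.012, 0, 0, 0, 1, 0, 0, -0.003, 0, 0, 0, 1, 0, 0, 0, 0, 0, 0, 1])

```text
time_s: 5.87
ee_pos: [0.4777, -0.2281, 0.0199]
eef_rot: [-2.009, 1.571, 2.611]
force: [1.0, 0.2, -2.0]
grip_width: 0.0168
```

```bash
python3 snap.py
```

```text
t 5.87 tcp [ 0.4777 -0.2281  0.0199] toolx [-0.  0. -1.] jaw [ 0.996 -0.092 -0.   ] deg -5.29 F [ 1.   0.2 -2. ] w 0.0168 q [-0.51  0.49  1.74  0.    0.91 -0.42]
```

Request:
jog_arm(rows=[0, 0, -0.003, 0, 0, 0, 1, 0, 0, -0.003, 0, 0, 0, 1, 0, 0, -0.0015, 0, 0, 0, 1, 0, 0, 0, 0, 0, 0, 1])

```text
time_s: 6.2
ee_pos: [0.4776, -0.2287, 0.0124]
eef_rot: [1.13, 1.57, -0.534]
force: [-0.7, 1.1, -2.8]
grip_width: 0.0166
```

```bash
python3 snap.py wrist:w6
```

```text
t 6.2 tcp [ 0.4776 -0.2287  0.0124] toolx [ 0.001 -0.    -1.   ] jaw [ 0.996 -0.093  0.001] deg -5.34 F [-0.7  1.1 -2.8] w 0.0166 q [-0.52  0.5   1.74 -0.    0.9  -0.42]
```

View pics/w6.png

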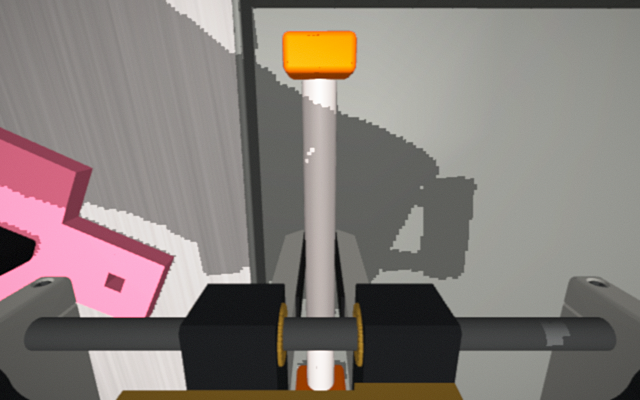

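The bar is parallel to the tray wall and well inside it. I'll feel for the floor.

Request:
jog_arm(rows=[0, 0, -0.001, 0, 0, 0, 1, 0, 0, 0, 0, 0, 0, 1])

```text
time_s: 6.42
ee_pos: [0.4776, -0.2288, 0.0121]
eef_rot: [0.95, 1.57, -0.714]
force: [-5.2, 2.8, 9.9]
grip_width: 0.017
```

Request:
jog_arm(rows=[0, 0, -0.0007, 0, 0, 0, 1, 0, 0, 0, 0, 0, 0, 1])

```text
time_s: 6.58
ee_pos: [0.4775, -0.2288, 0.012]
eef_rot: [0.81, 1.57, -0.854]
force: [-9.6, 3.7, 18.6]
grip_width: 0.0169
```

Request:
jog_arm(rows=[0, 0, -0.0007, 0, 0, 0, 1, 0, 0, 0, 0, 0, 0, 1])

```text
time_s: 6.75
ee_pos: [0.4775, -0.2288, 0.012]
eef_rot: [0.798, 1.57, -0.866]
force: [-13.0, 5.8, 28.5]
grip_width: 0.0171
```

It has touched the floor. I'll take the pressure off, then open the jaws a little.

Request:
jog_arm(rows=[0, 0, 0.001, 0, 0, 0, 1, 0, 0, 0.001, 0, 0, 0, 1, 0, 0, 0, 0, 0, 0, 0.8, 0, 0, 0, 0, 0, 0, 0.72, 0, 0, 0, 0, 0, 0, 0.68, 0, 0, 0, 0, 0, 0, 0.68, 0, 0, 0, 0, 0, 0, 0.68])

```text
time_s: 7.33
ee_pos: [0.4775, -0.2287, 0.0116]
eef_rot: [-1.289, 1.571, -2.953]
force: [0.4, 0.1, -0.1]
grip_width: 0.0301
```

```bash
python3 snap.py wrist:w7
```

```text
t 7.33 tcp [ 0.4775 -0.2287  0.0116] toolx [-0. -0. -1.] jaw [ 0.996 -0.093 -0.   ] deg -5.34 F [ 0.4  0.1 -0.1] w 0.0301 q [-0.52  0.5   1.74 -0.    0.9  -0.42]
```

View pics/w7.png

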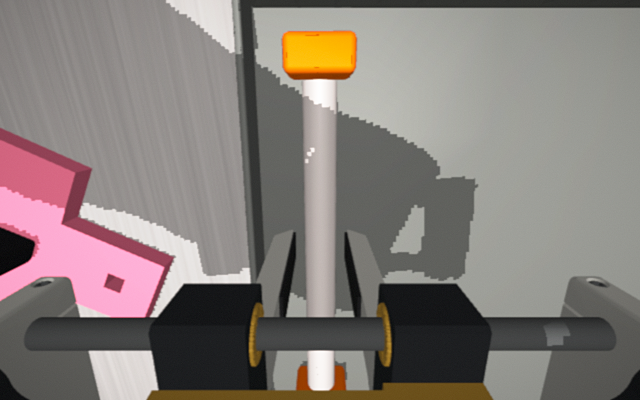

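The bar is released and lies flat. I'll rise and head for the plunger, turning the jaws across the wing.

Request:
jog_arm(rows=[0, 0, 0.02, 0, 0, 0, 0.68, 0, 0, 0.035, 0, 0, 0, 0.68, 0, 0, 0.035, 0, 0, 0, 0.68, 0, 0, 0.035, 0, 0, 0, 0.6, 0.009, 0.03, 0.03, 0, 0, 6.68, 0.55, 0.009, 0.0306, 0, 0, 0, 6.68, 0.55, 0.009, 0.0306, 0, 0, 0, 6.68, 0.55, 0.009, 0.0306, 0, 0, 0, 6.68, 0.55])

```text
time_s: 8.05
ee_pos: [0.5134, -0.1068, 0.1661]
eef_rot: [0.936, 1.57, -0.256]
force: [0.4, -0.2, -0.4]
grip_width: 0.0422
```

Request:
jog_arm(rows=[0.009, 0.0306, 0, 0, 0, 6.68, 0.55, 0.009, 0.0306, 0, 0, 0, 6.68, 0.55, 0.009, 0.0306, 0, 0, 0, 6.68, 0.55, 0.009, 0.0306, 0, 0, 0, 6.68, 0.55, 0.009, 0.0306, 0, 0, 0, 6.68, 0.55, 0.009, 0.0306, 0, 0, 0, 6.68, 0.55, 0.009, 0.0306, 0, 0, 0, 6.68, 0.55, 0.009, 0.0306, 0, 0, 0, 6.68, 0.55])

```text
time_s: 8.72
ee_pos: [0.5853, 0.1384, 0.1655]
eef_rot: [-1.13, 1.571, -1.389]
force: [0.7, -0.9, 0.2]
grip_width: 0.0424
```

Request:
jog_arm(rows=[0.009, 0.0306, 0, 0, 0, 6.68, 0.55, 0.0085, 0.0306, 0, 0, 0, 6.68, 0.55, 0, 0, 0, 0, 0, 0, 0.55, 0, 0, 0, 0, 0, 0, 0.55])

```text
time_s: 9.05
ee_pos: [0.6024, 0.1992, 0.1649]
eef_rot: [-2.773, 1.57, -2.803]
force: [-0.8, 0.5, -0.6]
grip_width: 0.042
```

```bash
python3 snap.py wrist:w8
```

```text
t 9.05 tcp [0.6024 0.1992 0.1649] toolx [-0.001 -0.    -1.   ] jaw [ 0.03  1.   -0.  ] deg 88.27 F [-0.8  0.5 -0.6] w 0.042 q [ 0.26  0.52  1.31 -0.    1.31 -1.28]
```

View pics/w8.png

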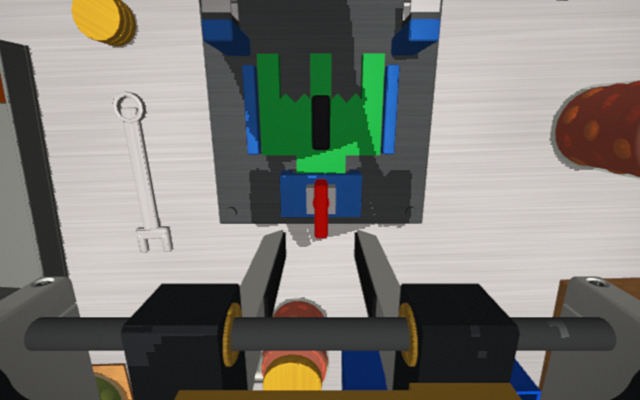

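The wing at (321,208) is centred between the fingers and square to them. I'll re-measure its position from this view, along with the spacer grip.

Run:
```python
from h import *
p,d,K,E=load('pics/w8.npz'); H,S,V=cv2.split(cv2.cvtColor(p,cv2.COLOR_RGB2HSV)); P=cloud(d,K,E)
def rect(m,name,z,roi):
    M=np.zeros(m.shape,np.uint8); x0,y0,x1,y1=roi; M[y0:y1,x0:x1]=m[y0:y1,x0:x1]
    k,l,st,c=cv2.connectedComponentsWithStats(M); i=1+np.argmax(st[1:,4])
    cs=max(cv2.findContours((l==i).astype(np.uint8),0,1)[0],key=cv2.contourArea)
    W=np.array([ray(u,v,K,E,z)[:2] for u,v in cs[:,0]]); r=cv2.minAreaRect((W*1000).astype(np.float32))
    print(name,np.round(c[i]),'c',np.round(r[0],1),'size',np.round(r[1],1),'ang',round(r[2],2),'z',np.round(np.percentile(P[l==i][:,2],[5,50,95]),3))
rect(((H<4)|(H>175))&(S>200),'wing',.094,(300,165,340,245))
rect((V<70)&(S<80),'grip',.071,(305,85,337,160))
bl=(H>100)&(H<130)&(S>120)
rect(bl,'gl',.026,(235,60,262,160)); rect(bl,'gr',.026,(380,60,402,160)); rect(bl,'bridge',.04,(270,165,370,222))
rect((H>50)&(H<80)&(S>120),'spacer',.026,(255,50,386,176))
```

```text
wing [321. 208.] c [601.2 200.5] size [12.5 49.9] ang 88.19 z [0.081 0.093 0.094]
grip [320. 122.] c [531.6 202.8] size [13.  42.8] ang 88.21 z [0.069 0.07  0.071]
gl [251. 109.] c [520.1 135.5] size [13.5 83.6] ang 88.28 z [0.017 0.025 0.026]
gr [390. 109.] c [523.8 270.8] size [13.5 82.6] ang 88.41 z [0.019 0.025 0.026]
bridge [321. 193.] c [602.2 200.8] size [82.  48.7] ang 88.2 z [0.034 0.039 0.04 ]
spacer [321. 114.] c [526.8 203.1] size [121.  113.5] ang 88.26 z [0.023 0.025 0.026]
```

Request:
jog_arm(rows=[0, 0.0005, -0.03, 0, 0, 0, 0.55, 0.0005, 0.0005, -0.03, 0, 0, 0, 0.55, 0, 0, -0.025, 0, 0, 0, 0.55, 0, 0, -0.014, 0, 0, 0, 0.55, 0, 0, 0, 0, 0, 0, 0.75, 0, 0, 0, 0, 0, 0, 0.85, 0, 0, 0, 0, 0, 0, 1, 0, 0, 0, 0, 0, 0, 1], squeeze=30)

```text
time_s: 9.77
ee_pos: [0.6038, 0.1987, 0.0683]
eef_rot: [0.274, 1.568, 0.242]
force: [-0.2, -0.8, -0.1]
grip_width: 0.0191
```

Request:
jog_arm(rows=[0, 0, 0, 0, 0, 0, 1, 0, 0, 0, 0, 0, 0, 1])

```text
time_s: 9.93
ee_pos: [0.6037, 0.1998, 0.068]
eef_rot: [0.626, 1.568, 0.594]
force: [-0.4, 6.6, 3.7]
grip_width: 0.0118
```

```bash
python3 snap.py wrist:w9
```

```text
t 9.93 tcp [0.6037 0.1998 0.068 ] toolx [ 0.003  0.002 -1.   ] jaw [0.032 0.999 0.002] deg 88.18 F [-0.4  6.6  3.7] w 0.0118 q [ 0.26  0.62  1.39  0.    1.13 -1.28]
```

View pics/w9.png

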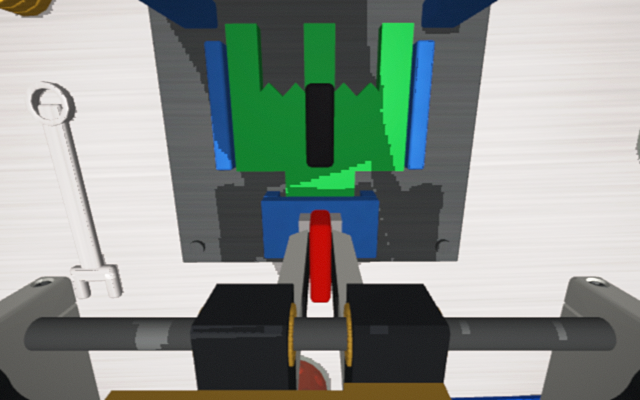

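The wing is held, with the opening at 11.8 mm. I'll lift 17 mm.

Request:
jog_arm(rows=[0, 0.0005, 0.004, 0, 0, 0, 1, 0, 0, 0.004, 0, 0, 0, 1, 0, 0, 0.004, 0, 0, 0, 1, 0, 0, 0.003, 0, 0, 0, 1, 0, 0, 0.002, 0, 0, 0, 1, 0, 0, 0, 0, 0, 0, 1, 0, 0, 0, 0, 0, 0, 1])

```text
time_s: 10.57
ee_pos: [0.6036, 0.1998, 0.0837]
eef_rot: [0.449, 1.569, 0.418]
force: [6.9, 4.4, -8.3]
grip_width: 0.012
```

```bash
python3 snap.py
```

```text
t 10.57 tcp [0.6036 0.1998 0.0837] toolx [ 0.002  0.001 -1.   ] jaw [0.032 0.999 0.001] deg 88.18 F [ 6.9  4.4 -8.3] w 0.012 q [ 0.26  0.6   1.38  0.    1.16 -1.28]
```

Request:
jog_arm(rows=[0.0005, 0.0003, 0.0015, 0, 0, 0, 1, 0, 0, 0, 0, 0, -7, 1, 0, 0, 0, 0, 0, -7, 1, 0, 0, 0, 0, 0, -7, 1, 0, 0, 0, 0, 0, -7, 1, 0, 0, 0, 0, 0, 0, 1])

```text
time_s: 11.07
ee_pos: [0.6039, 0.2007, 0.085]
eef_rot: [1.377, 1.569, 0.849]
force: [6.2, 6.1, -8.8]
grip_width: 0.012
```

```bash
python3 snap.py wrist:w10
```

```text
t 11.07 tcp [0.6039 0.2007 0.085 ] toolx [ 0.001  0.001 -1.   ] jaw [0.504 0.864 0.002] deg 59.72 F [ 6.2  6.1 -8.8] w 0.012 q [ 0.26  0.6   1.38  0.    1.16 -0.78]
```

View pics/w10.png

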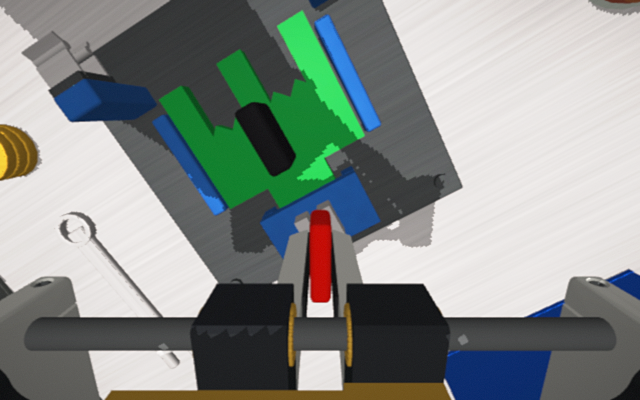

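The wing is turning with the jaws, and the forces are small. I'll continue.

Request:
jog_arm(rows=[0, 0, 0, 0, 0, -7, 1, 0, 0, 0, 0, 0, -7, 1, 0, 0, 0, 0, 0, -7, 1, 0, 0, 0, 0, 0, -7, 1, 0, 0, 0, 0, 0, -7, 1, 0, 0, 0, 0, 0, -7, 1, 0, 0, 0, 0, 0, -7, 1, 0, 0, 0, 0, 0, -6, 1])

```text
time_s: 11.78
ee_pos: [0.6052, 0.2015, 0.0858]
eef_rot: [2.027, 1.565, 0.541]
force: [13.9, 12.5, -8.3]
grip_width: 0.0116
```

```bash
python3 snap.py
```

```text
t 11.78 tcp [0.6052 0.2015 0.0858] toolx [ 0.005  0.003 -1.   ] jaw [0.996 0.084 0.005] deg 4.84 F [13.9 12.5 -8.3] w 0.0116 q [0.26 0.6  1.37 0.   1.16 0.18]
```

It is twisted 83° (1.45 rad). I'll ease the side load, lower it onto the bushing and open.

Request:
jog_arm(rows=[0.0008, 0.0007, -0.001, 0, 0, 0, 1, 0, 0, -0.0015, 0, 0, 0, 1, 0, 0, -0.001, 0, 0, 0, 1, 0, 0, 0, 0, 0, 0, 1])

```text
time_s: 12.12
ee_pos: [0.6053, 0.2016, 0.082]
eef_rot: [2.044, 1.567, 0.563]
force: [8.6, 8.2, -6.0]
grip_width: 0.0117
```

```bash
python3 snap.py
```

```text
t 12.12 tcp [0.6053 0.2016 0.082 ] toolx [ 0.003  0.002 -1.   ] jaw [0.996 0.091 0.003] deg 5.19 F [ 8.6  8.2 -6. ] w 0.0117 q [0.26 0.61 1.37 0.   1.16 0.17]
```

Request:
jog_arm(rows=[0, 0, -0.0007, 0, 0, 0, 1, 0, 0, 0, 0, 0, 0, 0.9, 0, 0, 0, 0, 0, 0, 0.8, 0, 0, 0, 0, 0, 0, 0.7, 0, 0, 0, 0, 0, 0, 0.65, 0, 0, 0, 0, 0, 0, 0.65])

```text
time_s: 12.62
ee_pos: [0.6044, 0.2003, 0.081]
eef_rot: [-0.077, 1.571, -1.557]
force: [-0.2, -0.0, -0.4]
grip_width: 0.032
```

```bash
python3 snap.py wrist:w11
```

```text
t 12.62 tcp [0.6044 0.2003 0.081 ] toolx [ 0. -0. -1.] jaw [ 0.996  0.09  -0.   ] deg 5.17 F [-0.2 -0.  -0.4] w 0.032 q [ 0.26  0.61  1.38 -0.    1.16  0.17]
```

View pics/w11.png

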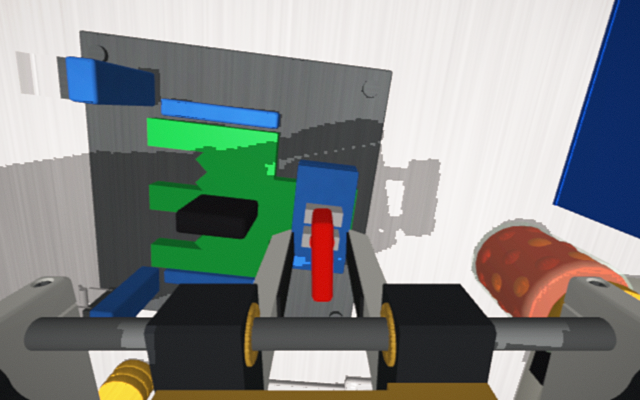

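The wing stayed turned. I'll rise, turn the jaws back across y, and move above the spacer grip, checking the latch from above.

Request:
jog_arm(rows=[0, 0, 0.03, 0, 0, 0, 0.65, 0, 0, 0.03, 0, 0, 0, 0.65, -0.003, 0, 0.01, 0, 0, 7, 0.6, -0.007, 0.0002, 0, 0, 0, 7, 0.55, -0.007, 0.0002, 0, 0, 0, 7, 0.55, -0.007, 0.0002, 0, 0, 0, 7, 0.55, -0.007, 0.0002, 0, 0, 0, 7, 0.55, -0.007, 0.0002, 0, 0, 0, 7, 0.55])

```text
time_s: 13.33
ee_pos: [0.566, 0.2014, 0.1509]
eef_rot: [-1.337, 1.571, -2.079]
force: [0.1, -0.1, -0.9]
grip_width: 0.0423
```

Request:
jog_arm(rows=[-0.007, 0.0002, 0, 0, 0, 7, 0.55, -0.007, 0.0002, 0, 0, 0, 7, 0.55, -0.007, 0.0004, 0, 0, 0, 7, 0.55, -0.007, 0.0004, 0, 0, 0, 7, 0.55, -0.007, 0.0004, 0, 0, 0, 7, 0.55, 0, 0, 0, 0, 0, 6, 0.55, 0, 0, 0, 0, 0, 0, 0.55])

```text
time_s: 13.92
ee_pos: [0.5312, 0.2031, 0.1511]
eef_rot: [-0.228, 1.571, -0.254]
force: [0.0, -0.2, -1.4]
grip_width: 0.0425
```

```bash
python3 snap.py wrist:w12 scene:s12
python3 - <<'E'
import cv2
p=cv2.imread('pics/s12.png'); cv2.imwrite('pics/s12z.png',cv2.resize(p[150:310,160:460],None,fx=2.6,fy=2.6))
E
```

```text
t 13.92 tcp [0.5312 0.2031 0.1511] toolx [ 0. -0. -1.] jaw [ 0.027  1.    -0.   ] deg 88.47 F [ 0.  -0.2 -1.4] w 0.0425 q [ 0.3   0.39  1.53 -0.    1.22 -1.24]
```

View pics/w12.png

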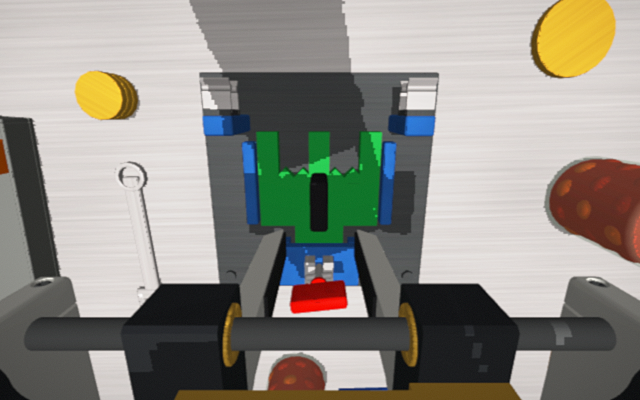

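View pics/s12z.png

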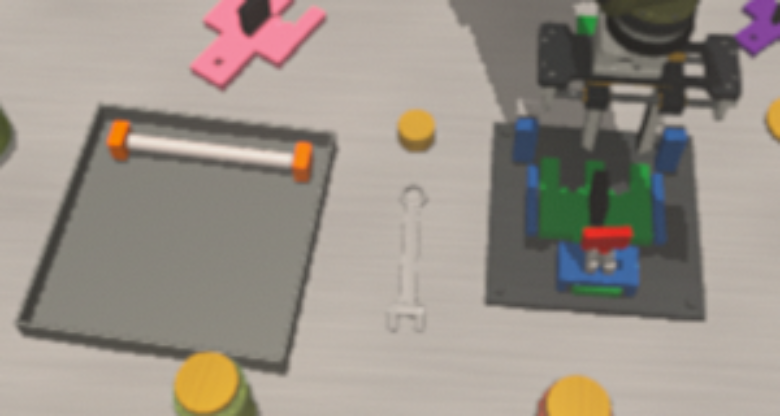

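The wing lies along y at (318,297), still latched, and the bar is flat in the tray's front half. I'll check the wing's height, then descend onto the spacer grip.

Run:
```python
from h import *
p,d,K,E=load('pics/w12.npz'); H,S,V=cv2.split(cv2.cvtColor(p,cv2.COLOR_RGB2HSV)); P=cloud(d,K,E)
m=((H<4)|(H>175))&(S>200); m[:270]=0; m[318:]=0; m[:,:280]=0;m[:,360:]=0
print('wing z',np.percentile(P[m][:,2],[50,90]).round(4),P[m].mean(0).round(4))
g=(V<70)&(S<80); M=np.zeros_like(g); M[170:232,300:335]=g[170:232,300:335]; q=P[M]; q=q[q[:,2]>.062]; print('grip',np.round((q.min(0)+q.max(0))/2,4),np.round(np.ptp(q,axis=0),3))
```

```text
wing z [0.102 0.107] [0.6002 0.2005 0.099 ]
grip [0.5023 0.2026 0.1957] [0.102 0.014 0.267]
```

Request:
jog_arm(rows=[0.0002, 0, -0.03, 0, 0, 0, 0.55, 0, 0, -0.03, 0, 0, 0, 0.55, 0, 0, -0.03, 0, 0, 0, 0.55, 0, 0, -0.021, 0, 0, 0, 0.55, 0, 0, -0.002, 0, 0, 0, 0.7, 0, 0, 0, 0, 0, 0, 0.75, 0, 0, 0, 0, 0, 0, 0.8, 0, 0, 0, 0, 0, 0, 1], squeeze=40)

```text
time_s: 14.68
ee_pos: [0.5325, 0.2033, 0.0396]
eef_rot: [0.332, 1.568, 0.299]
force: [0.0, 0.7, 0.2]
grip_width: 0.0193
```

Request:
jog_arm(rows=[0, 0, 0, 0, 0, 0, 1, 0, 0, 0, 0, 0, 0, 1], squeeze=45)

```text
time_s: 14.85
ee_pos: [0.5325, 0.2032, 0.0395]
eef_rot: [0.275, 1.568, 0.242]
force: [-0.8, -1.3, 7.6]
grip_width: 0.0159
```

```bash
python3 snap.py wrist:w13
```

```text
t 14.85 tcp [0.5325 0.2032 0.0395] toolx [ 0.003  0.001 -1.   ] jaw [0.032 0.999 0.001] deg 88.15 F [-0.8 -1.3  7.6] w 0.0159 q [ 0.3   0.53  1.61 -0.    0.99 -1.24]
```

View pics/w13.png

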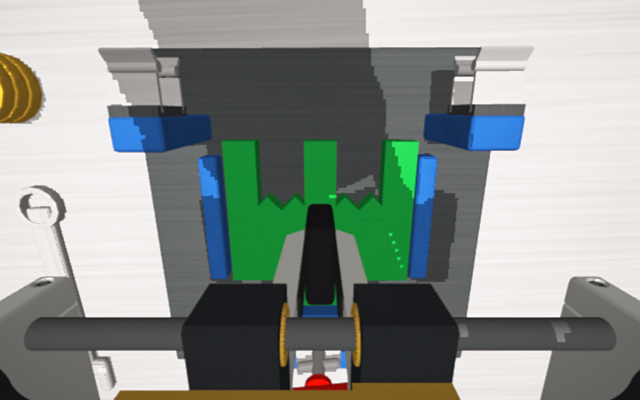

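The wing top is at z 0.107, so it is latched. The grip is held at 15.9 mm. I'll slide the spacer forward.

Request:
jog_arm(rows=[-0.003, 0.0001, 0.0005, 0, 0, 0, 1, -0.006, 0.0002, 0, 0, 0, 0, 1, -0.008, 0.00025, 0, 0, 0, 0, 1, -0.008, 0.00025, 0, 0, 0, 0, 1, -0.008, 0.00025, 0, 0, 0, 0, 1, 0, 0, 0, 0, 0, 0, 1])

```text
time_s: 15.4
ee_pos: [0.4979, 0.2044, 0.0395]
eef_rot: [0.334, 1.569, 0.302]
force: [-5.7, 0.2, 12.2]
grip_width: 0.016
```

```bash
python3 snap.py
```

```text
t 15.4 tcp [0.4979 0.2044 0.0395] toolx [ 0.002  0.001 -1.   ] jaw [0.031 1.    0.001] deg 88.2 F [-5.7  0.2 12.2] w 0.016 q [ 0.32  0.47  1.71 -0.    0.96 -1.22]
```

Request:
jog_arm(rows=[-0.004, 0.0001, 0.0008, 0, 0, 0, 1, -0.007, 0.0002, 0, 0, 0, 0, 1, -0.008, 0.00025, 0, 0, 0, 0, 1, -0.008, 0.00025, 0, 0, 0, 0, 1, -0.004, 0.0002, 0, 0, 0, 0, 1, 0, 0, 0, 0, 0, 0, 1])

```text
time_s: 15.9
ee_pos: [0.4664, 0.2053, 0.0395]
eef_rot: [3.004, 1.57, 2.973]
force: [-4.9, -0.4, 10.1]
grip_width: 0.0161
```

```bash
python3 snap.py wrist:w14
```

```text
t 15.9 tcp [0.4664 0.2053 0.0395] toolx [-0.  0. -1.] jaw [0.031 1.    0.   ] deg 88.2 F [-4.9 -0.4 10.1] w 0.0161 q [ 0.34  0.42  1.79  0.    0.94 -1.2 ]
```

View pics/w14.png

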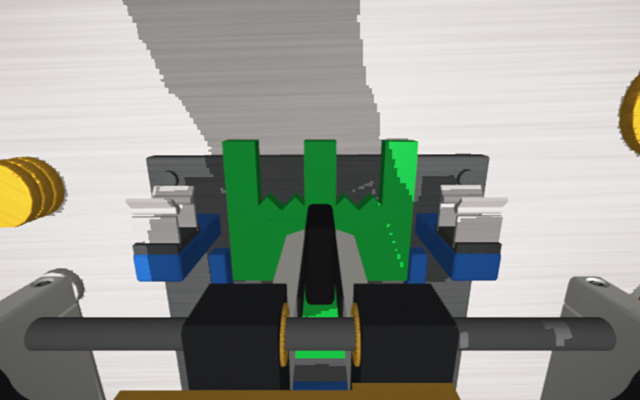

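The spacer has moved forward 66 mm and its tongue is clear of the bridge. I'll lift it, look, and carry it to the tray.

Request:
jog_arm(rows=[0, 0, 0.01, 0, 0, 0, 1, 0, 0, 0.02, 0, 0, 0, 1, 0, 0, 0.03, 0, 0, 0, 1, 0, 0, 0.03, 0, 0, 0, 1, 0, 0, 0.03, 0, 0, 0, 1, 0, 0, 0, 0, 0, 0, 1])

```text
time_s: 16.45
ee_pos: [0.4688, 0.2058, 0.1646]
eef_rot: [0.397, 1.564, 0.365]
force: [-0.2, -0.3, -2.5]
grip_width: 0.0158
```

```bash
python3 snap.py scene:s15
python3 - <<'E'
import cv2
p=cv2.imread('pics/s15.png'); cv2.imwrite('pics/s15z.png',cv2.resize(p[130:310,160:460],None,fx=2.6,fy=2.6))
E
```

```text
t 16.45 tcp [0.4688 0.2058 0.1646] toolx [ 0.006  0.002 -1.   ] jaw [0.032 0.999 0.003] deg 88.18 F [-0.2 -0.3 -2.5] w 0.0158 q [ 0.34  0.25  1.68  0.    1.2  -1.2 ]
```

View pics/s15z.png

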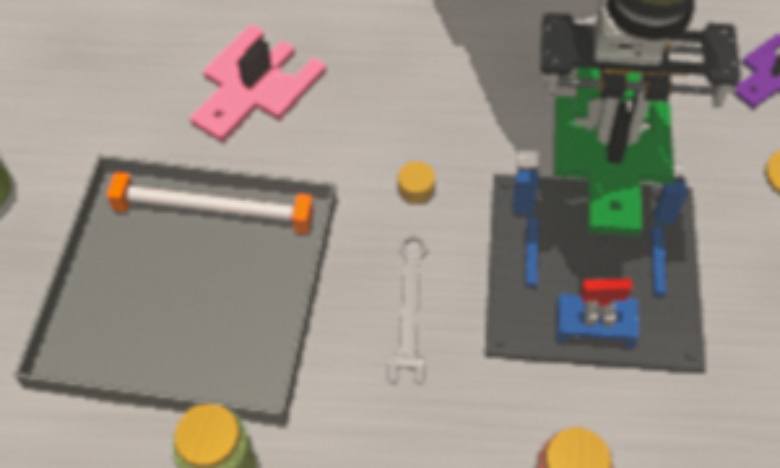

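The spacer is lifted free and level. I'll carry it to the tray.

Request:
jog_arm(rows=[0.009, -0.03, 0, 0, 0, -0.3, 1, 0.0113, -0.0374, 0, 0, 0, -0.3, 1, 0.0113, -0.0374, 0, 0, 0, -0.3, 1, 0.0113, -0.0374, 0, 0, 0, -0.3, 1, 0.0113, -0.0374, 0, 0, 0, -0.3, 1, 0.0113, -0.0374, 0, 0, 0, -0.3, 1, 0.0113, -0.0374, 0, 0, 0, -0.3, 1, 0.0113, -0.0374, 0, 0, 0, -0.3, 1])

```text
time_s: 17.17
ee_pos: [0.5548, -0.0883, 0.1574]
eef_rot: [2.947, 1.567, 2.873]
force: [0.1, 0.5, -2.3]
grip_width: 0.0158
```

Request:
jog_arm(rows=[0.0113, -0.0374, 0, 0, 0, -0.3, 1, 0.0113, -0.0374, 0, 0, 0, -0.3, 1, 0.0113, -0.0374, 0, 0, 0, -0.3, 1, 0.0113, -0.0374, 0, 0, 0, -0.3, 1, 0, 0, 0, 0, 0, 0, 1, 0, 0, 0, 0, 0, 0, 1])

```text
time_s: 17.67
ee_pos: [0.5998, -0.2374, 0.1564]
eef_rot: [2.776, 1.567, 2.679]
force: [0.1, 0.7, -2.4]
grip_width: 0.0156
```

```bash
python3 snap.py wrist:w16
```

```text
t 17.67 tcp [ 0.5998 -0.2374  0.1564] toolx [-0.004  0.002 -1.   ] jaw [0.097 0.995 0.002] deg 84.44 F [ 0.1  0.7 -2.4] w 0.0156 q [-0.43  0.55  1.28  0.    1.31 -1.91]
```

View pics/w16.png

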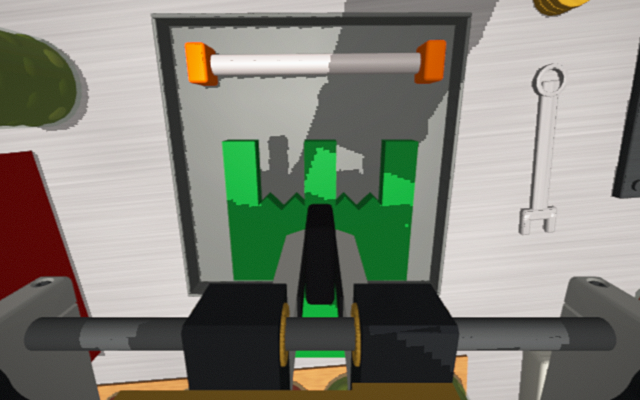

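The spacer is square to the tray. The front rim corners are at about (152,15) and (470,13). I'll check the tray pose from these before lowering.

Run:
```python
from h import *
p,d,K,E=load('pics/w16.npz'); P=cloud(d,K,E)
a=ray(152,14.5,K,E,.032)[:2]; b=ray(470,12.5,K,E,.032)[:2]
y=(b-a)/np.linalg.norm(b-a); x=np.array([y[1],-y[0]])
print(a,b,np.linalg.norm(b-a),'yaw',np.degrees(np.arctan2(x[1],x[0])),'centre',(a+b)/2+.14*x)
H,S,V=cv2.split(cv2.cvtColor(p,cv2.COLOR_RGB2HSV))
m=(H>5)&(H<15)&(S>180); m[100:]=0
k,l,st,c=cv2.connectedComponentsWithStats(m.astype(np.uint8))
for i in range(1,k):
    if st[i,4]>50: q=P[l==i]; print('orange',c[i].round(),q.mean(0).round(4),np.percentile(q[:,2],95).round(4), np.percentile(q[:,0],[2,98]).round(4))
g=(H>50)&(H<80)&(S>120); q=P[g]; q=q[q[:,2]>.1]; print('spacer z',np.percentile(q[:,2],[5,50,95]).round(4),'xmin',q[:,0].min(),'y',q[:,1].min(),q[:,1].max())
A=np.c_[q[:,:2],np.ones(len(q))]; print('plane slopes',np.linalg.lstsq(A,q[:,2],rcond=None)[0].round(4))
```

```text
[ 0.42543464 -0.36494245] [ 0.45069267 -0.09127113] 0.27483441731513925 yaw -5.273076848929342 centre [ 0.57747117 -0.24097317]
orange [431.  62.] [ 0.4872 -0.1259  0.0348] 0.038 [0.4707 0.5031]
orange [207.  69.] [ 0.4723 -0.3273  0.027 ] 0.0362 [0.4537 0.4847]
spacer z [0.14   0.1419 0.1431] xmin 0.521091506446645 y -0.29929844998932464 -0.17130626286931033
plane slopes [-0.0468  0.0071  0.1725]
```

Run:
```python
from h import *
for f,z0 in (('w13',.02),('w14',.02),('w16',.1)):
    p,d,K,E=load(f'pics/{f}.npz'); P=cloud(d,K,E); H,S,V=cv2.split(cv2.cvtColor(p,cv2.COLOR_RGB2HSV))
    g=((H>50)&(H<80)&(S>120)).astype(np.uint8); g=cv2.erode(g,np.ones((5,5)))>0
    q=P[g]; q=q[q[:,2]>z0]; m=np.median(q[:,2]); q=q[abs(q[:,2]-m)<.006]
    A=np.c_[q[:,:2]-q[:,:2].mean(0),np.ones(len(q))]; print(f,m,np.linalg.lstsq(A,q[:,2],rcond=None)[0].round(4),q[:,0].min(),q[:,0].max())
```

```text
w13 0.02491905334152887 [0.0014 0.001  0.0249] 0.4681912017042866 0.5822752686828063
w14 0.024927724537451998 [0.0007 0.001  0.0249] 0.40274784841156963 0.562815173500184
w16 0.14187349120540155 [-0.0056  0.0032  0.1418] 0.5327114622740413 0.6958543360268663
```

The spacer is level (slope 0.6%) and the tray pose is confirmed: centre (0.577, -0.241), yaw -5.3°. Touchdown is expected at TCP z ≈ 0.031. I'll lower it.

Request:
jog_arm(rows=[0.001, -0.003, -0.02, 0, 0, 0, 1, 0.001, -0.003, -0.03, 0, 0, 0, 1, 0, 0, -0.03, 0, 0, 0, 1, 0, 0, -0.02, 0, 0, 0, 1, 0, 0, -0.01, 0, 0, 0, 1, 0, 0, -0.006, 0, 0, 0, 1, 0, 0, -0.003, 0, 0, 0, 1, 0, 0, 0, 0, 0, 0, 1])

```text
time_s: 18.38
ee_pos: [0.6031, -0.2419, 0.0407]
eef_rot: [-0.237, 1.57, -0.331]
force: [-1.1, -0.2, -2.6]
grip_width: 0.0158
```

```bash
python3 snap.py wrist:w17
```

```text
t 18.38 tcp [ 0.6031 -0.2419  0.0407] toolx [ 0.001 -0.    -1.   ] jaw [ 0.094  0.996 -0.   ] deg 84.61 F [-1.1 -0.2 -2.6] w 0.0158 q [-0.44  0.68  1.36  0.    1.1  -1.91]
```

View pics/w17.png

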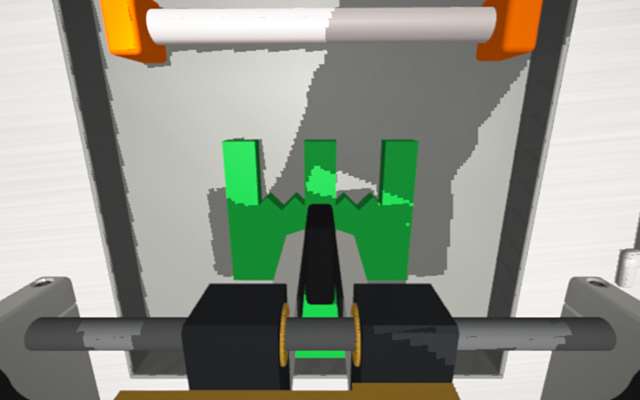

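The spacer is clear of the bar, the side walls and the rear wall. I'll shift 4 mm away from the rear wall and lower gently.

Request:
jog_arm(rows=[-0.004, 0, -0.003, 0, 0, 0, 1, 0, 0, -0.002, 0, 0, 0, 1, 0, 0, -0.002, 0, 0, 0, 1, 0, 0, 0, 0, 0, 0, 1])

```text
time_s: 18.77
ee_pos: [0.5987, -0.2423, 0.033]
eef_rot: [2.66, 1.571, 2.566]
force: [0.0, -0.7, -2.0]
grip_width: 0.0159
```

Request:
jog_arm(rows=[0, 0, -0.001, 0, 0, 0, 1, 0, 0, 0, 0, 0, 0, 1])

```text
time_s: 18.93
ee_pos: [0.5989, -0.2423, 0.0321]
eef_rot: [-2.849, 1.571, -2.944]
force: [-0.2, -0.4, -2.0]
grip_width: 0.0157
```

Request:
jog_arm(rows=[0, 0, -0.0007, 0, 0, 0, 1, 0, 0, 0, 0, 0, 0, 1])

```text
time_s: 19.1
ee_pos: [0.599, -0.2424, 0.0317]
eef_rot: [-0.311, 1.57, -0.406]
force: [-0.3, 0.8, 0.1]
grip_width: 0.0159
```

Request:
jog_arm(rows=[0, 0, -0.0005, 0, 0, 0, 1, 0, 0, 0, 0, 0, 0, 1])

```text
time_s: 19.27
ee_pos: [0.5991, -0.2424, 0.0316]
eef_rot: [-0.345, 1.57, -0.439]
force: [-2.9, 0.8, 3.7]
grip_width: 0.0158
```

Request:
jog_arm(rows=[0, 0, 0, 0, 0, 0, 0.9, 0, 0, 0, 0, 0, 0, 0.8, 0, 0, 0, 0, 0, 0, 0.7, 0, 0, 0, 0, 0, 0, 0.6, 0, 0, 0, 0, 0, 0, 0.6, 0, 0, 0, 0, 0, 0, 0.6])

```text
time_s: 19.77
ee_pos: [0.5989, -0.2422, 0.0308]
eef_rot: [2.771, 1.571, 2.676]
force: [-0.3, -0.1, 0.5]
grip_width: 0.0373
```

Request:
jog_arm(rows=[0, 0, 0.02, 0, 0, 0, 0.6, 0, 0, 0.03, 0, 0, 0, 0.6, 0, 0, 0.04, 0, 0, 0, 0.6, 0, 0, 0.04, 0, 0, 0, 0.6, 0, 0, 0.02, 0, 0, 0, 0.6, -0.03, 0, 0.02, 0, 0, 0, 0.6, -0.03, 0, 0.02, 0, 0, 0, 0.6, 0, 0, 0, 0, 0, 0, 0.6])

```text
time_s: 20.43
ee_pos: [0.5369, -0.243, 0.2255]
eef_rot: [-0.461, 1.565, -0.557]
force: [0.6, -0.4, 0.6]
grip_width: 0.0376
```

Request:
jog_arm(rows=[-0.04, 0.01, 0, 0, 0, 0, 0.6, -0.04, 0.01, 0, 0, 0, 0, 0.6, -0.04, 0.01, 0, 0, 0, 0, 0.6, -0.03, 0.01, 0, 0, 0, 0, 0.6, 0, 0, 0, 0, 0, 0, 0.6, 0, 0, 0, 0, 0, 0, 0.6])

```text
time_s: 20.93
ee_pos: [0.3886, -0.2022, 0.2215]
eef_rot: [-0.425, 1.569, -0.521]
force: [0.7, -0.0, -0.5]
grip_width: 0.0377
```

```bash
python3 snap.py scene:s20 top:t20
python3 - <<'E'
import cv2
from h import *
p,d,K,E=load('pics/s20.npz'); P=cloud(d,K,E); H,S,V=cv2.split(cv2.cvtColor(p,cv2.COLOR_RGB2HSV))
cv2.imwrite('pics/s20z.png',cv2.resize(p[130:310,130:450,::-1],None,fx=2.5,fy=2.5))
g=((H>50)&(H<80)&(S>120)); g&=(P[...,1]<-.1)&(P[...,1]>-.4)&(P[...,0]>.4)
q=P[g]; q=q[abs(q[:,2]-.018)<.006]; A=np.c_[q[:,:2]-q[:,:2].mean(0),np.ones(len(q))]; print(len(q),np.median(q[:,2]),np.linalg.lstsq(A,q[:,2],rcond=None)[0].round(3),q.min(0),q.max(0))
m=((H<4)|(H>175))&(S>180)&(P[...,0]>.55)&(P[...,0]<.66)&(P[...,1]>.15)&(P[...,1]<.25); print('wing',P[m].min(0).round(3),P[m].max(0).round(3))
m=(H>5)&(H<16)&(S>180)&(P[...,1]<-.08)&(P[...,1]>-.39)&(P[...,0]<.55)&(P[...,0]>.4); print('bar blocks top z',np.percentile(P[m][:,2],[50,95]).round(3))
E
```

```text
t 20.93 tcp [ 0.3886 -0.2022  0.2215] toolx [ 0.001 -0.001 -1.   ] jaw [ 0.095  0.995 -0.001] deg 84.55 F [ 0.7 -0.  -0.5] w 0.0377 q [-0.56  0.03  1.8   0.    1.31 -2.04]
1263 0.017769376769392276 [0.004 0.003 0.018] [ 0.53537614 -0.30286073  0.01202582] [ 0.70122961 -0.17828725  0.02375137]
wing [0.604 0.177 0.102] [0.616 0.221 0.112]
bar blocks top z [0.036 0.04 ]
```

View pics/s20z.png

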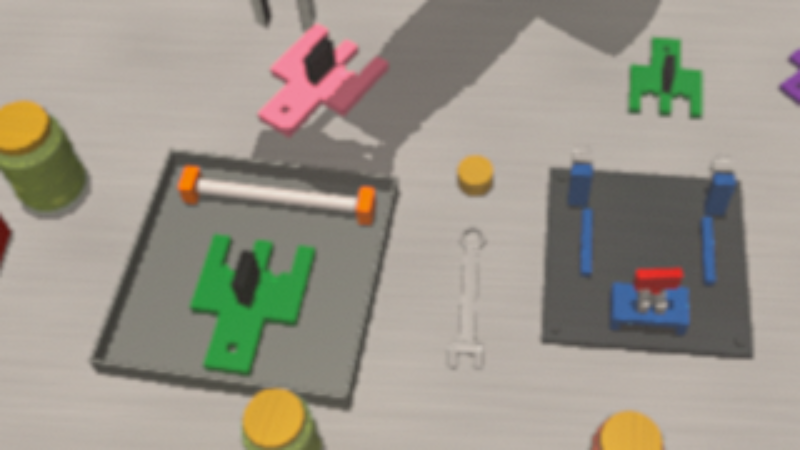

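View pics/t20.png

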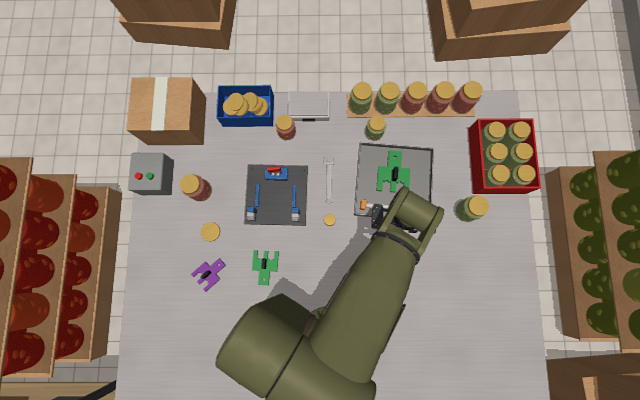

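Both parts lie flat in the tray: the bar at the front, with block tops at about 38 mm, and the spacer behind it, level with its top at z 18 mm. The wing is up and turned, the bystanders have not moved, and the robot is clear of everything. I'll hand in.

```bash
python3 -c "
from station import ctrl
print(ctrl.hand_in())"
```

```text
the job is handed in; nothing more can be done
None
```

The guide bar and the green spacer are both in the tray. The job was handed in at about 21 s of the 72 s allowed, and the hand-in reported no verdict.

**What I did:**
1. I pulled the bar straight forward out of both clips and set it down in the front half of the tray. I felt for the floor and unloaded before opening the jaws; the highest contact force I read there was about 30 N.
2. I lifted the plunger about 17 mm, twisted it 83° (1.45 rad), lowered it onto its bushing and let go.
3. I slid the spacer forward 66 mm, lifted it clear of the bridge and set it down behind the bar. The highest contact force I read there was about 4 N.

**Last checks before hand-in:**
- **Spacer:** it lies level and right way up, with its top at z 18 mm as expected.
- **Bar:** its end blocks top out at 36–40 mm, against about 38 mm expected, so it is flat.
- **Plunger:** the wing still lies across the lane, with its top at about z 0.107 from the wrist camera, so it is latched open.
- **Bystanders:** the jars, lids, wrench and look-alikes appear unmoved, and the gripper was clear of everything.

No final check failed. Early on, the fixed cameras and the wrist camera disagreed by up to 7 mm on where the fixture was. I went with the wrist camera, and the grasps agreed with it.

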